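# Stack spare-part cartons in the transport case

### The job

Open the case's lid right back onto its stop, then lay the two loose cartons, which stand on end on the bench, flat on the carton inside the case: the thick one first, the thin one on top of it, each lengthwise and square on the one below so that they form one straight column. The contents are fragile: do not let a carton topple over, set each one down gently rather than dropping or ramming it, and leave everything else on the bench where it is.

Things in the scene. Friction and masses are not known exactly. Their poses are not given: they have to be found in the camera images.
- case_lid (a joint): the case's lid, a deep grey cover 170 (along the hinge) x 150 mm, 90 mm deep, 6 mm walls, 0.4 kg; hinged on the tray's -y rim, it swings over towards the loose cartons and stands 230 mm high when open. 0 shut, grows as it opens, 1.75 rad on its stop. It falls shut from less than about 1 rad and leans back by itself beyond that
- case: the grey tray of the case, fixed to the bench, 170 x 150 mm, 40 mm tall, 6 mm walls and floor, its top at the lid's edge; origin at the centre of its underside, x along the hinge, y from the hinge towards the handle, z up
- lid_handle (a point): the middle of the lid's handle: a round steel bar, 12 mm thick and 100 mm long, parallel to the hinge, 42 mm out from the middle of the lid's front wall and 20 mm below the lid's top; the space between bar and wall is free
- lid_hinge (a point): the middle of the hinge line, at the tray's -y rim, 42 mm above the bench; the line runs along the case's x
- first_carton: the first carton of the column, a closed cardboard carton 120 x 64 x 40 mm lying flat and loose inside the case; origin at the centre of its underside, y along its 120 mm length, x across its 64 mm width, z up
- first_carton_centre (a point): its centre, 20 mm above its underside
- thick_carton: a closed cardboard carton with a strip of paper tape along it, 120 mm long, 64 mm wide, 44 mm thick, standing on end at the start; origin at the centre of the end it stands on, its z along the 120 mm length (up at the start), y across the 64 mm width, x through the 44 mm thickness
- thick_carton_centre (a point): its centre, 60 mm along its z from the origin
- thin_carton: a closed cardboard carton with a strip of paper tape along it, 120 mm long, 64 mm wide, 32 mm thick, standing on end at the start; origin at the centre of the end it stands on, its z along the 120 mm length (up at the start), y across the 64 mm width, x through the 32 mm thickness
- thin_carton_centre (a point): its centre, 60 mm along its z from the origin
- mug: bystander: a white mug, 85 mm tall; its origin is at its underside
- spray_can: bystander: an aluminium spray can, 150 mm tall; its origin is at its underside
- multimeter: bystander: a black hand multimeter lying flat, 85 x 150 x 34 mm; its origin is at its underside
- screwdriver: bystander: a screwdriver lying on the bench; its origin is at its underside
- solder_reel: bystander: a grey reel, 64 mm across, 42 mm tall; its origin is at its underside
- parts_tin: bystander: a round steel tin, 83 mm across, 42 mm tall; its origin is at its underside
Not all that is in view belongs to the job. Leave any orange or turquoise look-alike of the thin_carton alone.

How it is judged (in metres and radians):
On the way, in this order (a step that is already met when the one before it is completed fails the run):
1. the lid is open on its stop (value of joint case_lid above 1.65 rad), for 0.2 s.
2. the thick carton lies square on the first carton, in the case (horizontal distance between thick_carton_centre and first_carton_centre below 0.008 m and angle between the z axis of thick_carton and the y axis of first_carton, either way round below 0.1 rad and angle between the x axis of thick_carton and the z axis of first_carton, either way round below 0.08 rad and z of thick_carton_centre in the frame of first_carton_centre between 0.037 and 0.047 m), for 0.2 s.
3. the thin carton lies square on the thick carton (horizontal distance between thin_carton_centre and thick_carton_centre below 0.008 m and angle between the z axis of thin_carton and the z axis of thick_carton, either way round below 0.1 rad and angle between the x axis of thin_carton and the z axis of first_carton, either way round below 0.08 rad and z of thin_carton_centre in the frame of first_carton_centre between 0.075 and 0.085 m), for 0.2 s.
At the end, for the whole second after the job is handed in: Lid open beyond 1.65 rad; first carton flat, within 30 mm of the case's middle; thick carton on it and thin carton on the thick one, large faces level within 0.08 rad, heights within 5 mm, each within 8 mm of the centre of the one below and lengthwise parallel within 0.1 rad; all at rest (all of step 2 and all of step 3 and value of joint case_lid above 1.65 rad and angle between first_carton's own z axis and vertical below 0.06 rad and horizontal distance between first_carton and case below 0.03 m and linear speed of each of first_carton, thick_carton, thin_carton below 0.02 m/s); the robot touches nothing.
It fails at once if a carton topples over (turns faster than 8 rad/s) (angular speed of any of thick_carton, thin_carton above 8 rad/s).
It fails at once if a carton is dropped or rammed onto the column (over 45 N between cartons) (contact force between any of thick_carton, thin_carton and first_carton above 45 N or contact force between thin_carton and thick_carton above 45 N).
It fails at once if a bystander is moved more than 40 mm (distance of any of mug, spray_can, multimeter, screwdriver, solder_reel, parts_tin from where it was at the start of the episode above 0.04 m).
It also fails if it takes over 72 s, if anything falls off the work surface, if the arm or the gripper's body presses on something with over 40 N, if the wrist force passes 120 N, or if a joint passes its speed limit or range.

### The arm

A 6-joint arm with a two-finger parallel gripper is mounted at the origin on the work surface. World frame = base frame: x ahead of the robot, y to its left, z up, the work surface at z = 0. Lengths are in m, angles in degrees, forces in N, time in s.
With the tool pointing down it reaches from about 0.35 to 0.775 m from the base axis. Payload 7.3 kg.
Tool frame: the origin (TCP) lies on the centre line of the jaws, within the pads' length; the fingertips stand 11 mm ahead of it and the grasp point (between the pads) lies 8 mm behind it (bot.finger_overhang is the distance from the TCP to the fingertips, in m); z points along the fingers, y is the line along which they close (so a half turn about z gives the same grasp; the last joint's range is limited). The gripper opens to 92 mm and grips with 3 to 60 N. Pads are 19 mm wide; open, the fingers measure 130 mm over their backs; the gripper's body (75 mm by 190 mm) begins 47 mm behind the grasp point.
Start: joints at [67.609, 19.595, 87.324, -0, 73.075, -8.365], TCP at [0.127, 0.509, 0.238] pointing down, gripper open.
Joint ranges: [-145.02, 145.02], [-44.19, 115.74], [2.07, 154.8], [-57.11, 237.11], [16.16, 152.29], [-177.93, 177.93]. Speed limits (degrees/s): [147.25, 147.25, 180, 180, 180, 180].

### API

Orientations are given as a 3x3 rotation matrix whose columns are the frame's x, y, z axes.
In Python, from bench import read_state, eyes, bot gives the robot as it stands.
- The arm moves only by the shell command python3 -m jog 'ROWS' [OPENING] [FORCE]. ROWS is a JSON object of lists of equal length, an entry for each row: "xyz": the shift along the world's x, y, z each as a share of 30 cm, from -1 to 1, a list of three; "twist": the turn, a rotation vector about the world's x, y, z each as a share of 2 pi rad, from -1 to 1, a list of three. A call has 1 to 8 rows; each row is the pose to reach, as a shift and turn from the pose commanded when the call began, turning the shorter way round; what a row does not reach only later rows make up. A row lasts 1/12 s, in which the tool goes at most 41.7 mm and 7.16 degrees, less where a joint would pass 70% of its speed; a pose out of reach is approached as far as the arm can. A call with a number of a shift or a turn outside -1 to 1 is refused whole. A call with a gripper value outside its range is refused whole. OPENING is the finger opening in mm, from 0 to 91.8, set as the call begins (- or left out, the last holds). The fingers move at their own pace and stop on an object; FORCE is the grip in N (left out, the last holds). Time passes only in rows, so rows that repeat a pose let the fingers close. It gives the time, the measured TCP pose, the force, the opening and the grip force at its end, in the units of the state.
- read_state(): the state, without advancing time (a new reading comes with each control period).
- eyes.grab_frame(name): name is "scene" or "side" or "wrist"; returns the picture (400x640x3 uint8, red, green, blue); there is no depth.
- eyes.camera_model(name): a dict with "fx", "fy", "cx", "cy" (pixels), "R" (3x3) and "t" (3): a world point X has camera coordinates R X + t; the wrist camera has in their place "mount" (4x4, takes a point from camera to tool coordinates, whose origin is the TCP and whose axes are the flange's). Camera axes: x right, y down, z forward; pixel columns grow to the right and rows downward; lengths in m; the calibration is good to about 2 mm. A picture is of the moment at which its call begins: read the wrist's pose just before it. camera_model takes no time and is no camera call.
- bot.job_done(): hands the job in; it is judged then, once.
The state is a dict: "time": time; "qpos": joint angles; "qvel": joint speeds; "effort": joint torques, N m; "tcp_pos": TCP position; "ee_rot": TCP orientation; "force": force on the tool from outside, world axes, zero at the start; "wrist_torque": the same for the moment, N m; "width": finger opening in m; "grip_force": force on a finger pad.
Only numpy, scipy, OpenCV 4.12 (cv2) and the standard library are available. Lean on these libraries where they do the work, as an engineer would, in place of code of your own. Each camera call takes 0.05 s, during which the arm holds its last target. There are 200 camera calls.

## Working session

There is one attempt and no reset: what is moved stays moved. The work goes in short steps, Python scripts to look and compute and a shell command to move; the robot and the scene stay as the last step left them, time stands still between calls to the robot, and variables do not carry over. Pictures are saved under pics/ and viewed, at most 12 in all, crops included, and the job is handed in when it is done.

```bash
ls; mkdir -p pics
python3 - <<'E'
from bench import read_state, eyes, bot
import cv2,json
import numpy as np
for n in ["scene","side"]:
    im=eyes.grab_frame(n); cv2.imwrite(f"pics/{n}0.png",im[:,:,::-1])
    m=eyes.camera_model(n); print(n,{k:np.round(v,4).tolist() for k,v in m.items()}, 'pos',-np.array(m["R"]).T@m["t"])
print({k:np.round(v,4).tolist() for k,v in eyes.camera_model("wrist").items()})
print(read_state())
E
```

```text
pics
scene {'fx': 413.3321, 'fy': 413.3321, 'cx': 322.7894, 'cy': 196.341, 'R': [[-0.4066, 0.9134, -0.0157], [0.491, 0.204, -0.847], [-0.7704, -0.3521, -0.5314]], 't': [0.2037, -0.1775, 1.5824]} pos [1.38915082 0.40734332 0.69377545]
side {'fx': 473.2568, 'fy': 473.2568, 'cx': 316.6619, 'cy': 198.3211, 'R': [[0.6954, -0.7187, -0.001], [-0.4338, -0.4186, -0.7978], [0.573, 0.5552, -0.6029]], 't': [-0.3455, 0.3245, 1.1588]} pos [-0.28288888 -0.75580549  0.95715293]
{'fx': 279.2429, 'fy': 279.2429, 'cx': 315.0073, 'cy': 200.5753, 'mount': [[0.0007, -0.9612, -0.2759, 0.0729], [1.0, 0.0009, -0.0004, -0.0014], [0.0006, -0.2759, 0.9612, -0.1477], [0.0, 0.0, 0.0, 1.0]]}
{'time': 0.1, 'qpos': array([ 6.76092232e+01,  1.96313156e+01,  8.73717732e+01,  6.02545324e-04,
        7.30756272e+01, -8.36445260e+00]), 'qvel': array([ 0.05340947, -0.14127318, -0.1485017 ,  0.04940205,  0.02099188,
       -0.00589481]), 'effort': array([ 2.91673641e-03, -4.32004523e+01, -2.44698411e+01,  7.21110008e-02,
        5.25736716e-02, -5.27215093e-05]), 'tcp_pos': array([0.12707597, 0.50902467, 0.23712459]), 'ee_rot': array([[-9.70183675e-01,  2.42370282e-01, -5.32632711e-04],
       [ 2.42370776e-01,  9.70182871e-01, -1.26644241e-03],
       [ 2.09803130e-04, -1.35777635e-03, -9.99999056e-01]]), 'force': array([-0.44876876,  0.40327659, -0.71685395]), 'wrist_torque': array([0.09237126, 0.03716468, 0.02094282]), 'grip_force': 0.0, 'width': 0.09140614660335364}
```

View pics/scene0.png

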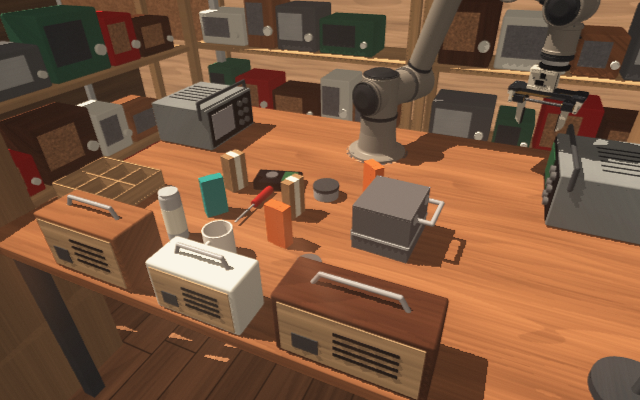

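View pics/side0.png

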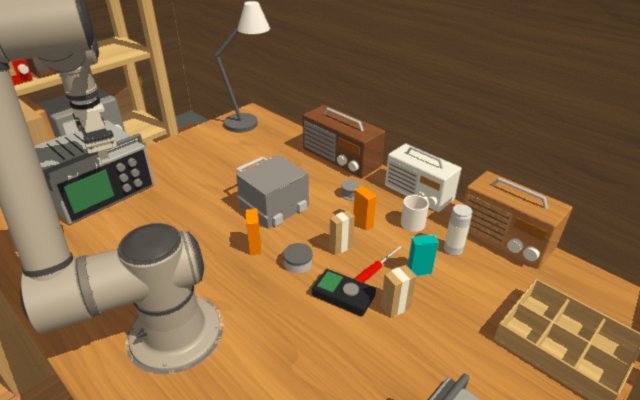

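The scene view shows the case at about (390,215) with its handle at (435,212). The two taped brown cartons are at (234,171) and (292,196), and the orange and turquoise decoys stand around them. The side view shows the cartons at (341,233) and (398,292), and the case at (272,190). I'll enlarge both.

Run:
```python
import cv2
a=cv2.imread("pics/scene0.png")[140:280,210:450]; cv2.imwrite("pics/sc.png",cv2.resize(a,None,fx=3.3333,fy=3.3333,interpolation=cv2.INTER_CUBIC))
a=cv2.imread("pics/side0.png")[150:330,230:430]; cv2.imwrite("pics/si.png",cv2.resize(a,None,fx=3.3333,fy=3.3333,interpolation=cv2.INTER_CUBIC))
```

```text
(no output)
```

View pics/sc.png

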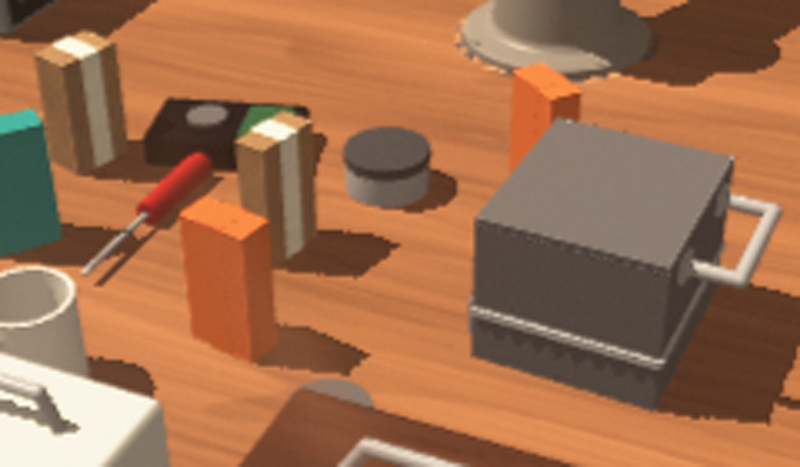

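View pics/si.png

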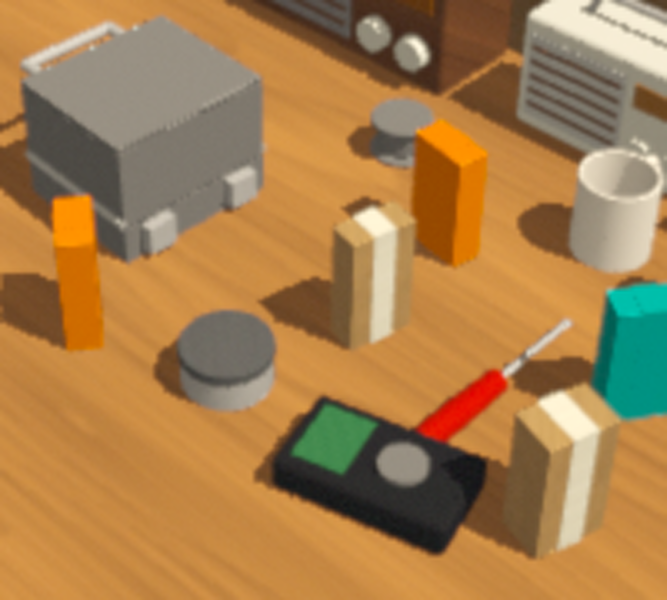

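Crop readings:
- The lid's top corners are at (565,120), (733,157), (668,268) and (476,218) in scene, and (165,17), (262,80), (125,148) and (25,85) in side.
- The far carton looks thick, with near-to-left and near-to-right edges of about 33 and 70 px. The near one, by the orange carton, looks thin at about 20 and 61 px.

I'll fit boxes to both.

```bash
cat > h.py <<'E'
import numpy as np
from scipy.optimize import least_squares
from bench import eyes, read_state
C={n:eyes.camera_model(n) for n in("scene","side")}
def proj(n,X):
    m=C[n]; p=np.atleast_2d(X)@np.array(m["R"]).T+m["t"]
    return np.c_[m["fx"]*p[:,0]/p[:,2]+m["cx"],m["fy"]*p[:,1]/p[:,2]+m["cy"]]
def ray(n,u,v,z):
    m=C[n];R=np.array(m["R"]);o=-R.T@m["t"];d=R.T@np.array([(u-m["cx"])/m["fx"],(v-m["cy"])/m["fy"],1]);return o+d*(z-o[2])/d[2]
def box(p,sx,sy,z0,z1):
    c,s=np.cos(p[2]),np.sin(p[2]);P=[]
    for z in(z0,z1):
        for a,b in((-1,-1),(1,-1),(1,1),(-1,1)):
            x,y=a*sx/2,b*sy/2;P.append([p[0]+c*x-s*y,p[1]+s*x+c*y,z])
    return np.array(P)
def fit(obs,sx,sy,z0,z1,x0):
    best=None
    def res(p):
        B=box(p,sx,sy,z0,z1);r=[]
        for n,q in obs.items():
            d=proj(n,B)[:,None]-np.array(q,float)[None];i=np.argmin((d**2).sum(2),0)
            r+=list(d[i,range(len(q))].ravel())
        return np.array(r)
    for a in np.radians(range(-90,90,8)):
        s=least_squares(res,[*x0,a],loss="soft_l1",diff_step=1e-5)
        if best is None or s.cost<best.cost:best=s
    return best.x[:2].round(4),np.degrees(best.x[2]).round(1),"rms",np.sqrt((best.fun**2).mean()).round(2)
sc=lambda L:[(210+x*.3,140+y*.3) for x,y in L]
si=lambda L:[(230+x*.3,150+y*.3) for x,y in L]
E
python3 - <<'E'
from h import *
o=dict(scene=sc([(565,120),(733,157),(668,268),(476,218)]),side=si([(165,17),(262,80),(125,148),(25,85)]))
c=np.mean([ray(n,*q,.132) for n in o for q in o[n]],0)
print([ray(n,*q,.132).round(3) for n in o for q in o[n]])
print("case",fit(o,.17,.15,.132,.132,c[:2]))
A=dict(scene=sc([(38,57),(75,33),(117,43),(48,160),(90,174),(126,152)]),side=si([(515,425),(580,385),(620,420),(505,538),(540,556),(605,515)]))
B=dict(scene=sc([(238,145),(290,113),(313,125),(285,262),(315,240)]),side=si([(332,225),(395,203),(413,222),(352,240),(333,330),(352,347),(408,318)]))
for nm,o in(("A",A),("B",B)):
    c=ray("side",*np.mean(o["side"],0),.06)[:2]
    for t in(.044,.032):print(nm,t,fit(o,t,.064,0,.12,c))
for nm,q in dict(decoyOrange=(450,262),orange2=(82,348),turq=(625,415),tin=(228,350),reel=(403,112),mug=(612,240)).items(): print(nm,ray("side",*si([q])[0],.0).round(3))
E
```

```text
[array([0.418, 0.137, 0.132]), array([0.425, 0.277, 0.132]), array([0.593, 0.266, 0.132]), array([0.585, 0.121, 0.132]), array([0.586, 0.256, 0.132]), array([0.574, 0.109, 0.132]), array([0.415, 0.121, 0.132]), array([0.416, 0.261, 0.132])]
case (array([0.5036, 0.1966]), np.float64(-3.4), 'rms', np.float64(1.49))
A 0.044 (array([ 0.4331, -0.3438]), np.float64(83.2), 'rms', np.float64(1.62))
A 0.032 (array([ 0.4331, -0.3432]), np.float64(83.5), 'rms', np.float64(1.86))
B 0.044 (array([ 0.5059, -0.0884]), np.float64(76.2), 'rms', np.float64(2.12))
B 0.032 (array([ 0.505 , -0.0903]), np.float64(78.2), 'rms', np.float64(1.5))
decoyOrange [ 0.619 -0.09  -0.   ]
orange2 [ 0.308  0.068 -0.   ]
turq [ 0.569 -0.318  0.   ]
tin [ 0.394 -0.026  0.   ]
reel [0.771 0.099 0.   ]
mug [ 0.75 -0.18  0.  ]
```

Run:
```python
from h import *
for z in(.112,):
  print([ray("scene",*q,z).round(3) for q in sc([(775,208),(742,281)])],[ray("side",*q,z).round(3) for q in si([(27,68),(112,29)])])
o=dict(scene=sc([(565,120),(733,157),(668,268),(476,218)]),side=si([(165,17),(262,80),(125,148),(25,85)]))
for n in o: print(n,fit({n:o[n]},.17,.15,.132,.132,(.5,.2)))
for z in (.12,.14): print(z,fit(o,.17,.15,z,z,(.5,.2)))
```

```text
[array([0.455, 0.318, 0.112]), array([0.56 , 0.313, 0.112])] [array([0.452, 0.308, 0.112]), array([0.555, 0.302, 0.112])]
scene (array([0.504 , 0.1995]), np.float64(-4.3), 'rms', np.float64(0.93))
side (array([0.4979, 0.1863]), np.float64(-2.6), 'rms', np.float64(0.88))
0.12 (array([0.5022, 0.198 ]), np.float64(-3.7), 'rms', np.float64(2.06))
0.14 (array([0.5099, 0.199 ]), np.float64(-3.4), 'rms', np.float64(2.92))
```

```bash
python3 -m jog '{"xyz":[[0.65,-0.3,0.04],[0.65,-0.3,0.04],[0.65,-0.3,0.04],[0.65,-0.3,0.04],[0.65,-0.3,0.04],[0.65,-0.3,0.04]],"twist":[[0,0,0.03],[0,0,0.03],[0,0,0.03],[0,0,0.03],[0,0,0.03],[0,0,0.03]]}' 91 && python3 -m jog '{"xyz":[[0.6,-0.36,0.0],[0.6,-0.36,0.0],[0.6,-0.36,0.0],[0.6,-0.36,0.0],[0.6,-0.36,0.0],[0.6,-0.36,0.0],[0.6,-0.36,0.0],[0.6,-0.36,0.0]],"twist":[[0,0,0],[0,0,0],[0,0,0],[0,0,0],[0,0,0],[0,0,0],[0,0,0],[0,0,0]]}'
cat >> h.py <<'E'
W=eyes.camera_model("wrist")
def wgrab(name):
    import cv2
    s=read_state();im=eyes.grab_frame("wrist");cv2.imwrite(name,im[:,:,::-1]);np.savez(name[:-3]+"npz",p=s["tcp_pos"],R=s["ee_rot"]);return s
def wcam(name):
    d=np.load(name[:-3]+"npz");T=np.eye(4);T[:3,:3]=d["R"];T[:3,3]=d["p"];M=np.linalg.inv(T@np.array(W["mount"]));C[name]=dict(W,R=M[:3,:3],t=M[:3,3])
E
python3 -c "
from h import *
wgrab('pics/w1.png')"
```

```text
time: 0.6
tcp_pos: [0.3268, 0.4169, 0.2496]
ee_rot: [[-0.998, 0.06, 0.002], [0.06, 0.998, -0.001], [-0.002, -0.001, -1.0]]
force: [-0.3, -0.7, 0.1]
width: 0.0912
grip_force: 0.0
time: 1.27
tcp_pos: [0.5016, 0.3115, 0.2491]
ee_rot: [[-0.998, 0.057, -0.002], [0.057, 0.998, -0.0], [0.002, -0.0, -1.0]]
force: [-0.2, -0.0, -0.3]
width: 0.091
grip_force: 0.0
```

View pics/w1.png

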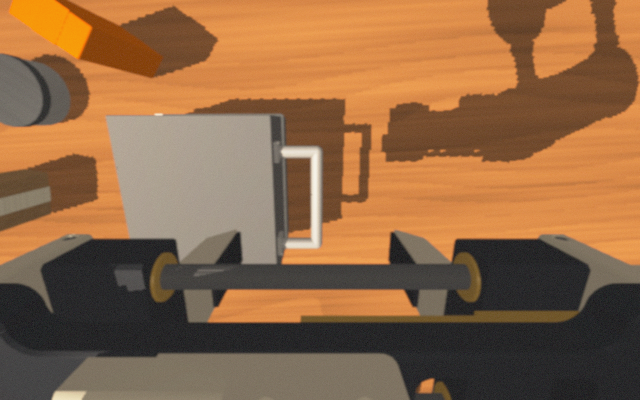

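The bar runs from about (317,149) to (317,245). The lid's top corners are at (108,117) and (271,115).

Run:
```python
from h import *
n='pics/w1.png';wcam(n)
print([ray(n,*q,.112).round(4) for q in((317,150),(318,243))],[ray(n,*q,.132).round(4) for q in((108,117),(271,115),(277,255))])
print(fit(dict(scene=sc([(565,120),(733,157),(668,268),(476,218)]),side=si([(165,17),(262,80),(125,148),(25,85)]),**{n:[(108,117),(271,115)]}),.17,.15,.132,.132,(.5,.2)))
```

```text
[array([0.4568, 0.3143, 0.112 ]), array([0.5587, 0.3098, 0.112 ])] [array([0.4145, 0.1261, 0.132 ]), array([0.4211, 0.2743, 0.132 ]), array([0.5608, 0.2666, 0.132 ])]
(array([0.5029, 0.1962]), np.float64(-2.7), 'rms', np.float64(1.4))
```

```bash
python3 -m jog '{"xyz":[[0.02,0.002,-0.1],[0.02,0.002,-0.1],[0.02,0.002,-0.1],[0.02,0.002,-0.2],[0.02,0.002,-0.2],[0.02,0.002,-0.2],[0.02,0.002,-0.2]],"twist":[[0,0,0],[0,0,0],[0,0,0],[0,0,0],[0,0,0],[0,0,0],[0,0,0]]}' 26 && python3 -m jog '{"xyz":[[0,0,-0.1],[0,0,-0.2],[0,0,-0.283],[0,0,-0.283],[0,0,-0.283]],"twist":[[0,0,0],[0,0,0],[0,0,0],[0,0,0],[0,0,0]]}' && python3 -m jog '{"xyz":[[0,0,0],[0,0,0],[0,0,0],[0,0,0]],"twist":[[0,0,0],[0,0,0],[0,0,0],[0,0,0]]}' 0 12
```

```text
time: 1.9
tcp_pos: [0.5083, 0.3126, 0.1914]
ee_rot: [[-0.998, 0.056, 0.001], [0.056, 0.998, 0.001], [-0.001, 0.001, -1.0]]
force: [-0.0, 0.6, 0.4]
width: 0.0489
grip_force: 0.0
time: 2.32
tcp_pos: [0.5083, 0.3121, 0.1056]
ee_rot: [[-0.998, 0.056, -0.0], [0.056, 0.998, -0.0], [0.0, -0.0, -1.0]]
force: [0.4, -0.1, 1.2]
width: 0.026
grip_force: 0.0
time: 2.65
tcp_pos: [0.5094, 0.3124, 0.107]
ee_rot: [[-0.998, 0.056, 0.004], [0.056, 0.998, 0.002], [-0.004, 0.002, -1.0]]
force: [-0.9, -0.4, 7.2]
width: 0.0111
grip_force: 12.0
```

```bash
python3 -m jog '{"xyz":[[-0.002,-0.036,0.082],[-0.004,-0.082,0.158],[-0.007,-0.138,0.227],[-0.01,-0.202,0.289],[-0.014,-0.274,0.341],[-0.018,-0.352,0.384],[-0.022,-0.435,0.416],[-0.026,-0.522,0.438]],"twist":[[0,0,0],[0,0,0],[0,0,0],[0,0,0],[0,0,0],[0,0,0],[0,0,0],[0,0,0]]}'
```

```text
time: 3.32
tcp_pos: [0.5003, 0.1556, 0.2392]
ee_rot: [[-0.998, 0.055, 0.003], [0.055, 0.998, 0.002], [-0.003, 0.003, -1.0]]
force: [-0.0, 1.0, 1.0]
width: 0.0115
grip_force: 12.0
```

```bash
python3 -m jog '{"xyz":[[-0.004,-0.089,0.009],[-0.008,-0.178,0.007],[-0.013,-0.266,-0.006],[-0.018,-0.351,-0.031],[-0.021,-0.406,-0.054],[-0.023,-0.45,-0.077],[-0.023,-0.45,-0.077],[-0.023,-0.45,-0.077]],"twist":[[0,0,0],[0,0,0],[0,0,0],[0,0,0],[0,0,0],[0,0,0],[0,0,0],[0,0,0]]}'
```

```text
time: 3.98
tcp_pos: [0.4928, 0.0197, 0.2136]
ee_rot: [[-0.998, 0.057, -0.001], [0.057, 0.998, -0.001], [0.001, -0.001, -1.0]]
force: [-4.5, -2.1, 4.0]
width: 0.0117
grip_force: 12.0
```

```bash
python3 -m jog '{"xyz":[[0,0,0],[0,0,0],[0,0,0.1],[0,0,0.25],[0,0.1,0.4],[0,0.2,0.5],[0,0.3,0.5],[0,0.3,0.5]],"twist":[[0,0,0],[0,0,0],[0,0,0],[0,0,0],[0,0,-0.02],[0,0,-0.04],[0,0,-0.06],[0,0,-0.08]]}' 40 && python3 -m jog '{"xyz":[[0,0.05,0.05],[0,0.05,0.05],[0,0.05,0.05],[0,0.05,0.05],[0,0.05,0.05],[0,0.05,0.05],[0,0.05,0.05],[0,0.05,0.05]],"twist":[[0,0,-0.16],[0,0,-0.16],[0,0,-0.16],[0,0,-0.16],[0,0,-0.16],[0,0,-0.16],[0,0,-0.16],[0,0,-0.16]]}' 91.8 && python3 -m jog '{"xyz":[[0,0,0],[0,0,0]],"twist":[[0,0,0],[0,0,0]]}' &&  python3 -c "
from h import *
wgrab('pics/w2.png')"
```

```text
time: 4.65
tcp_pos: [0.4943, 0.1156, 0.3672]
ee_rot: [[-0.856, 0.517, 0.008], [0.517, 0.856, 0.003], [-0.005, 0.007, -1.0]]
force: [-0.1, -0.3, -0.1]
width: 0.0398
grip_force: 0.0
time: 5.32
tcp_pos: [0.4936, 0.1266, 0.3786]
ee_rot: [[-0.023, 1.0, 0.001], [1.0, 0.023, 0.001], [0.001, 0.001, -1.0]]
force: [0.6, -0.5, -0.0]
width: 0.0885
grip_force: 0.0
time: 5.48
tcp_pos: [0.4936, 0.1262, 0.3784]
ee_rot: [[-0.033, 0.999, 0.001], [0.999, 0.033, 0.0], [0.0, 0.001, -1.0]]
force: [-0.4, -0.8, -0.3]
width: 0.0916
grip_force: 0.0
```

View pics/w2.png

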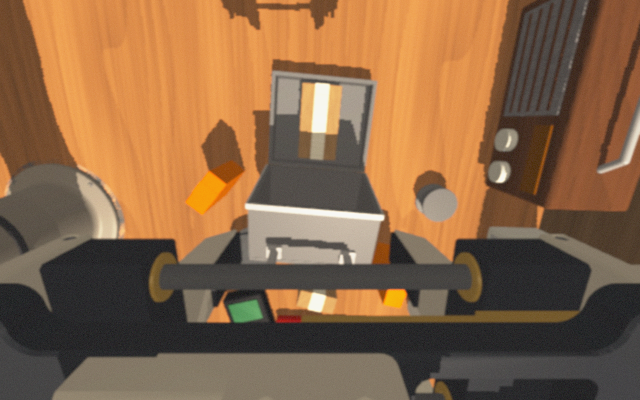

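The lid is open. The tray shows at (273,72) to (374,80) and (269,162) to (366,168). The first carton lies inside it from (303,82) to about (341,160), partly in shadow.

Run:
```python
from h import *
import cv2
n='pics/w2.png';wcam(n);im=cv2.imread(n);h=cv2.cvtColor(im,cv2.COLOR_BGR2HSV)
b=im.astype(int);m=((b[:,:,2]-b[:,:,0]>0.25*b[:,:,2])).astype(np.uint8)
z=np.zeros_like(m);z[76:166,280:364]=1;m*=z
k,l,s,c=cv2.connectedComponentsWithStats(m);print(s[1:][s[1:,4]>30])
pts=np.vstack([np.argwhere(l==i)[:,::-1] for i in range(1,k) if s[i,4]>30]).astype(np.float32)+0.0
hull=cv2.convexHull(pts)[:,0];W3=np.array([ray(n,*q,.046) for q in hull])
r=cv2.minAreaRect(W3[:,:2].astype(np.float32)*1000);print("carton",r)
print([ray(n,*q,.040).round(4) for q in((273,72),(374,80),(366,168),(269,162))])
x=im[60:180,255:390];cv2.imwrite("pics/w2c.png",cv2.resize(x,None,fx=4.4,fy=4.4,interpolation=cv2.INTER_CUBIC))
```

```text
[[ 333   76   31    4   64]
 [ 298   82   18   77 1050]
 [ 322   84   21   77 1039]]
carton ((514.1736450195312, 202.7730712890625), (137.5013885498047, 97.87742614746094), 86.97308349609375)
[array([0.4226, 0.2708, 0.04  ]), array([0.5852, 0.2644, 0.04  ]), array([0.5843, 0.1215, 0.04  ]), array([0.4145, 0.1263, 0.04  ])]
```

View pics/w2c.png

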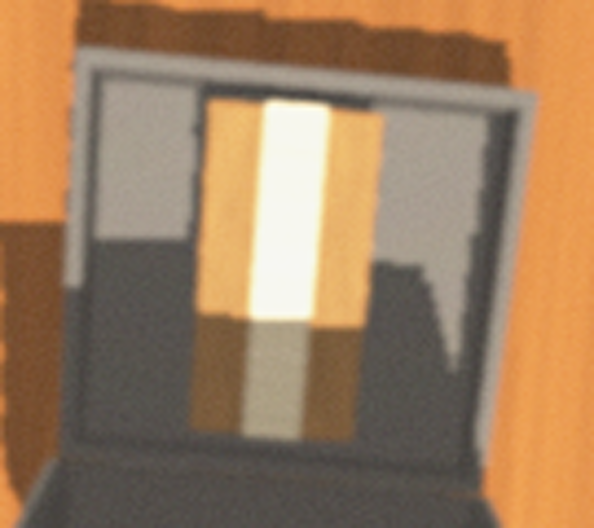

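The first carton's corners in the crop are (208,99), (383,112), (354,440) and (190,430). The tray rim corners are (78,48), (536,95), (482,490) and (62,462).

```bash
cat >> h.py <<'E'
w2c=lambda L:[(255+x/4.4-.4,60+y/4.4-.4) for x,y in L]
E
python3 - <<'E'
from h import *
n='pics/w2.png';wcam(n)
P=w2c([(208,99),(383,112),(354,440),(190,430)])
Q=[ray(n,*q,.046).round(4) for q in P];print(Q,np.mean(Q,0),[np.linalg.norm(Q[i]-Q[i-1]).round(4) for i in range(4)])
print("first",fit({n:P},.064,.12,.046,.046,(.5,.2)))
T=w2c([(78,48),(536,95)]);print("tray front",[ray(n,*q,.04).round(4) for q in T])
E
```

```text
[array([0.4694, 0.2566, 0.046 ]), array([0.533 , 0.2544, 0.046 ]), array([0.5289, 0.1352, 0.046 ]), array([0.4649, 0.1369, 0.046 ])] [0.49905  0.195775 0.046   ] [np.float64(0.1198), np.float64(0.0636), np.float64(0.1193), np.float64(0.064)]
first (array([0.4991, 0.1957]), np.float64(-2.0), 'rms', np.float64(0.14))
tray front [array([0.4216, 0.2729, 0.04  ]), array([0.5893, 0.2628, 0.04  ])]
```

```bash
python3 -m jog '{"xyz":[[-0.1,-0.9,0],[-0.1,-0.9,0],[-0.1,-0.9,0],[-0.1,-0.9,0],[-0.1,-0.9,0],[-0.1,-0.9,0],[-0.1,-0.9,0],[-0.1,-0.9,0]],"twist":[[0,0,-0.025],[0,0,-0.025],[0,0,-0.025],[0,0,-0.025],[0,0,-0.025],[0,0,-0.025],[0,0,-0.025],[0,0,-0.025]]}' && python3 -m jog '{"xyz":[[-0.1,-0.85,0],[-0.1,-0.85,0],[-0.1,-0.85,0],[-0.1,-0.85,0],[-0.1,-0.85,0],[-0.1,-0.85,0],[-0.1,-0.85,0],[-0.1,-0.85,0]],"twist":[[0,0,0],[0,0,0],[0,0,0],[0,0,0],[0,0,0],[0,0,0],[0,0,0],[0,0,0]]}'  && python3 -m jog '{"xyz":[[0,0,0],[0,0,0]],"twist":[[0,0,0],[0,0,0]]}' &&  python3 -c "
from h import *
wgrab('pics/w3.png')
n='pics/w3.png';wcam(n)
c=proj(n,[.433,-.343,.12])[0];print(c)
import cv2
u,v=(int(round(t)) for t in c);x0,y0=max(u-70,0),max(v-50,0);print(x0,y0)
cv2.imwrite('pics/w3c.png',cv2.resize(cv2.imread(n)[y0:y0+110,x0:x0+140],None,fx=5,fy=5,interpolation=cv2.INTER_CUBIC))"
```

```text
time: 6.2
tcp_pos: [0.4631, -0.1485, 0.3778]
ee_rot: [[0.13, 0.991, -0.0], [0.991, -0.13, -0.001], [-0.001, -0.0, -1.0]]
force: [0.5, -0.4, -1.0]
width: 0.0923
grip_force: 0.0
time: 6.87
tcp_pos: [0.4333, -0.4014, 0.3768]
ee_rot: [[0.129, 0.992, -0.001], [0.992, -0.129, 0.001], [0.001, -0.001, -1.0]]
force: [0.5, 1.2, 0.1]
width: 0.092
grip_force: 0.0
time: 7.03
tcp_pos: [0.4343, -0.3979, 0.3786]
ee_rot: [[0.126, 0.992, 0.001], [0.992, -0.126, 0.0], [0.0, 0.001, -1.0]]
force: [-0.8, 1.0, 0.0]
width: 0.0918
grip_force: 0.0
[308.26876895 133.89895468]
238 84
```

View pics/w3c.png

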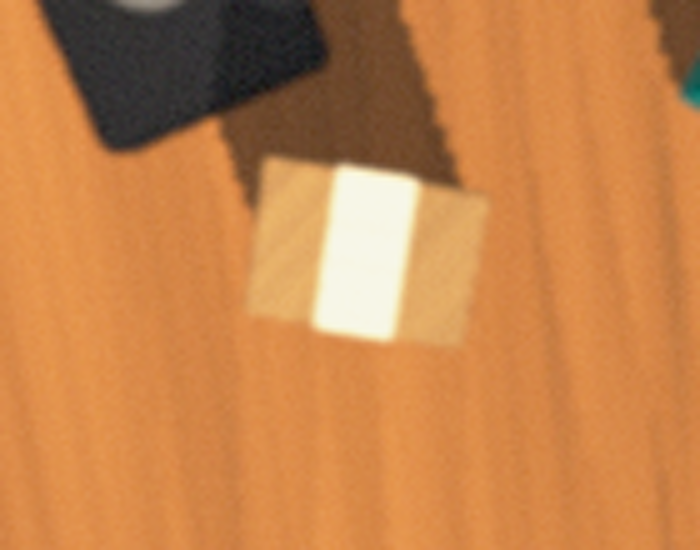

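The thick carton's top corners in the crop are (266,157), (488,195), (462,347) and (247,316).

Run:
```python
from h import *
n='pics/w3.png';wcam(n)
P=[(238+x/5-.4,84+y/5-.4) for x,y in[(266,157),(488,195),(462,347),(247,316)]]
Q=[ray(n,*q,.12).round(4) for q in P];print(Q,[np.linalg.norm(Q[i]-Q[i-1]).round(4) for i in range(4)])
for t in(.044,.032):print(t,fit({n:P},t,.064,.12,.12,(.433,-.343)))
# multimeter near corner
print(ray(n,238+120/5,84+150/5,.034),ray(n,238+325/5,84+55/5,.034))
# thick carton B px in w3
print(proj(n,[.505,-.09,.12]), read_state()["qpos"].round(1))
```

```text
[array([ 0.4123, -0.3146,  0.12  ]), array([ 0.4725, -0.3324,  0.12  ]), array([ 0.4606, -0.3735,  0.12  ]), array([ 0.4004, -0.357 ,  0.12  ])] [np.float64(0.044), np.float64(0.0628), np.float64(0.0428), np.float64(0.0624)]
0.044 (array([ 0.4364, -0.3444]), np.float64(74.1), 'rms', np.float64(0.41))
0.032 (array([ 0.4367, -0.343 ]), np.float64(-108.3), 'rms', np.float64(3.11))
[ 0.3574921  -0.30455999  0.034     ] [ 0.43011478 -0.28345222  0.034     ]
[[341.07931572 -96.48775264]] [-50.   23.4  59.8   0.   96.7 -42.7]
```

```bash
cat >> h.py <<'E'
from scipy.spatial.transform import Rotation as Ro
def tool(head,tilt):
    # tool down, y axis at heading head (deg), then tilted about tool y (deg)
    h=np.radians(head);y=np.array([np.cos(h),np.sin(h),0]);z=np.array([0,0,-1.]);R=np.c_[np.cross(y,z),y,z]
    return Ro.from_rotvec(y*np.radians(tilt)).as_matrix()@R
def delta(p,R,p0=None,R0=None):
    s=read_state();p0=s["tcp_pos"] if p0 is None else p0;R0=s["ee_rot"] if R0 is None else R0
    print("tcp",np.round(p,4),"xyz",((p-p0)/.3).round(4),"twist",(Ro.from_matrix(R@R0.T).as_rotvec()/2/np.pi).round(4))
E
python3 - <<'E'
from h import *
R=tool(-15.9,45);g=np.array([.4364,-.3444,.085]);p=g+.008*R[:,2]
pre=p-.11*R[:,2]; print(R.round(3)); delta(pre,R); delta(p,R,pre,R)
E
```

```text
[[ 0.194  0.962  0.194]
 [ 0.68  -0.274  0.68 ]
 [ 0.707  0.    -0.707]]
tcp [ 0.4166 -0.4138  0.1571] xyz [-0.0589 -0.0533 -0.7389] twist [ 0.1226 -0.0249 -0.0228]
tcp [ 0.4379 -0.339   0.0793] xyz [ 0.071   0.2494 -0.2593] twist [0. 0. 0.]
```

```bash
python3 -m jog '{"xyz":[[-0.059,-0.053,-0.1],[-0.059,-0.053,-0.2],[-0.059,-0.053,-0.3],[-0.059,-0.053,-0.4],[-0.059,-0.053,-0.5],[-0.059,-0.053,-0.6],[-0.059,-0.053,-0.739],[-0.059,-0.053,-0.739]],"twist":[[0.1226,-0.0249,-0.0228],[0.1226,-0.0249,-0.0228],[0.1226,-0.0249,-0.0228],[0.1226,-0.0249,-0.0228],[0.1226,-0.0249,-0.0228],[0.1226,-0.0249,-0.0228],[0.1226,-0.0249,-0.0228],[0.1226,-0.0249,-0.0228]]}' 91.8 && python3 -m jog '{"xyz":[[0,0,0],[0,0,0]],"twist":[[0,0,0],[0,0,0]]}'
python3 - <<'E'
from h import *
R=tool(-15.9,45);g=np.array([.4364,-.3444,.085]);p=g+.008*R[:,2]
delta(p,R); print(read_state()["qpos"].round(1))
E
```

```text
time: 7.75
tcp_pos: [0.4137, -0.4123, 0.1455]
ee_rot: [[0.204, 0.961, 0.187], [0.666, -0.276, 0.693], [0.718, -0.017, -0.696]]
force: [-0.8, 1.3, -3.1]
width: 0.0918
grip_force: 0.0
time: 7.92
tcp_pos: [0.4172, -0.4153, 0.1598]
ee_rot: [[0.193, 0.962, 0.193], [0.683, -0.273, 0.677], [0.704, 0.001, -0.71]]
force: [0.9, -0.3, 0.7]
width: 0.0915
grip_force: 0.0
tcp [ 0.4379 -0.339   0.0793] xyz [ 0.0692  0.2546 -0.2681] twist [ 0.0007 -0.0001 -0.0002]
[-66.2  48.3  63.   27.6 104.3 -52.2]
```

```bash
python3 -m jog '{"xyz":[[0.018,0.062,-0.065],[0.036,0.125,-0.13],[0.054,0.187,-0.195],[0.071,0.25,-0.26],[0.071,0.25,-0.26],[0.071,0.25,-0.26],[0.071,0.25,-0.26]],"twist":[[0,0,0],[0,0,0],[0,0,0],[0,0,0],[0,0,0],[0,0,0],[0,0,0]]}'; python3 -c "
from h import *
wgrab('pics/w4.png')"
```

```text
time: 8.5
tcp_pos: [0.4386, -0.3421, 0.0824]
ee_rot: [[0.193, 0.962, 0.195], [0.685, -0.274, 0.675], [0.703, 0.003, -0.711]]
force: [0.1, 0.1, 0.9]
width: 0.0917
grip_force: 0.0
```

```bash
python3 -m jog '{"xyz":[[0,0,0],[0,0,0],[0,0,0],[0,0,0],[0,0,0],[0,0,0],[0,0,0],[0,0,0]],"twist":[[0,0,0],[0,0,0],[0,0,0],[0,0,0],[0,0,0],[0,0,0],[0,0,0],[0,0,0]]}' 55 40; python3 -m jog '{"xyz":[[0,0,0],[0,0,0]],"twist":[[0,0,0],[0,0,0]]}'
python3 - <<'E'
from h import *
s=read_state();p,R=s["tcp_pos"],s["ee_rot"]
c=np.array([.4364,-.3444,.06]);rel=R.T@(c-p);print("rel",rel.round(4),"carton z in tool",(R.T@[0,0,1]).round(3),"carton x in tool",(R.T@[np.cos(np.radians(74.1)),np.sin(np.radians(74.1)),0]).round(3))
E
```

```text
time: 9.22
tcp_pos: [0.4369, -0.3406, 0.0785]
ee_rot: [[0.197, 0.961, 0.192], [0.679, -0.275, 0.68], [0.707, -0.003, -0.707]]
force: [-2.8, -0.4, 2.0]
width: 0.064
grip_force: 39.9
time: 9.38
tcp_pos: [0.4369, -0.3406, 0.0785]
ee_rot: [[0.197, 0.961, 0.192], [0.679, -0.275, 0.68], [0.707, -0.003, -0.707]]
force: [-3.8, -0.4, 4.0]
width: 0.0642
grip_force: 39.9
rel [-0.0157  0.0007  0.0104] carton z in tool [ 0.707 -0.003 -0.707] carton x in tool [ 0.707 -0.001  0.707]
```

```bash
python3 -m jog '{"xyz":[[0,0,0.04],[0,0,0.12],[0,0,0.2],[0,0,0.3],[0,0,0.4],[0,0,0.5],[0,0,0.6],[0,0,0.7]],"twist":[[0,0,0],[0,0,0],[0,0,0],[0,0,0],[0,0,0],[0,0,0],[0,0,0],[0,0,0]]}';python3 -m jog '{"xyz":[[0,0,0.1],[0,0,0.2],[0,0,0.2],[0,0,0.2]],"twist":[[0,0,0],[0,0,0],[0,0,0],[0,0,0]]}'
python3 - <<'E'
from h import *
rel=np.array([-.0157,0,.0104]);R=tool(-2,-45);p=np.array([.4991,.1957,.068])-R@rel
print(p, read_state()["qpos"].round(1));delta(p+[0,0,.27],R); delta(p+[0,0,.27],tool(-9,0)); delta(p+[0,0,.27],R,R0=tool(-9,0))
E
```

```text
time: 10.05
tcp_pos: [0.4372, -0.3401, 0.2901]
ee_rot: [[0.197, 0.961, 0.193], [0.68, -0.275, 0.68], [0.707, -0.003, -0.707]]
force: [0.2, -0.9, -3.2]
width: 0.0635
grip_force: 39.9
time: 10.38
tcp_pos: [0.4374, -0.3405, 0.3495]
ee_rot: [[0.195, 0.961, 0.194], [0.682, -0.275, 0.678], [0.705, -0.0, -0.709]]
force: [0.6, 0.0, -4.5]
width: 0.0638
grip_force: 39.9
[0.49974409 0.21414424 0.06425233] [-62.   34.5  59.6  33.3 117.2 -38.9]
tcp [0.4997 0.2141 0.3343] xyz [ 0.2077  1.8489 -0.0509] twist [-0.2469  0.039   0.0305]
tcp [0.4997 0.2141 0.3343] xyz [ 0.2077  1.8489 -0.0509] twist [-0.1216  0.0269  0.0184]
tcp [0.4997 0.2141 0.3343] xyz [ 0.2077  1.8489 -0.0509] twist [-0.1245  0.012   0.0184]
```

```bash
python3 -m jog '{"xyz":[[0.01,0.08,0],[0.03,0.19,0],[0.04,0.31,0],[0.06,0.43,0],[0.07,0.55,0],[0.08,0.67,0],[0.09,0.79,0],[0.1,0.9,0]],"twist":[[-0.012,0.0027,0.0018],[-0.03,0.0067,0.0046],[-0.046,0.0101,0.0069],[-0.062,0.0135,0.0092],[-0.078,0.017,0.0115],[-0.094,0.0208,0.0142],[-0.108,0.024,0.016],[-0.1216,0.0269,0.0184]]}'; python3 -m jog '{"xyz":[[0.01,0.12,0],[0.03,0.24,0],[0.04,0.36,0],[0.05,0.48,0],[0.07,0.6,0],[0.08,0.72,0],[0.1,0.84,0],[0.108,0.93,0]],"twist":[[-0.015,0.0015,0.0022],[-0.031,0.003,0.0046],[-0.046,0.0045,0.0069],[-0.062,0.006,0.0092],[-0.078,0.0075,0.0115],[-0.094,0.009,0.0142],[-0.11,0.0105,0.016],[-0.1245,0.012,0.0184]]}'; python3 -m jog '{"xyz":[[0,0,0],[0,0,0],[0,0,0],[0,0,0]],"twist":[[0,0,0],[0,0,0],[0,0,0],[0,0,0]]}'
python3 - <<'E'
from h import *
rel=np.array([-.0157,0,.0104]);R=tool(-2,-45);p=np.array([.4991,.1957,.068])-R@rel
print(read_state()["qpos"].round(1));delta(p+[0,0,.06],R)
E
```

```text
time: 11.05
tcp_pos: [0.466, -0.0681, 0.3472]
ee_rot: [[0.157, 0.988, -0.003], [0.988, -0.157, 0.001], [0.0, -0.003, -1.0]]
force: [1.7, 0.9, -4.6]
width: 0.0639
grip_force: 39.9
time: 11.72
tcp_pos: [0.4987, 0.2121, 0.3457]
ee_rot: [[0.021, 0.999, -0.026], [0.705, -0.033, -0.708], [-0.709, -0.004, -0.706]]
force: [1.4, -1.1, -4.3]
width: 0.0638
grip_force: 39.9
time: 12.05
tcp_pos: [0.4995, 0.2073, 0.3486]
ee_rot: [[0.028, 0.999, -0.028], [0.709, -0.039, -0.704], [-0.704, -0.0, -0.71]]
force: [-0.3, 0.0, -3.0]
width: 0.0635
grip_force: 39.9
[ 33.2  33.9  60.7 -37.8 110.5  29.8]
tcp [0.4997 0.2141 0.1243] xyz [ 0.0009  0.023  -0.7478] twist [-0.0006 -0.      0.0007]
```

```bash
python3 -m jog '{"xyz":[[0.001,0.023,-0.1],[0.001,0.023,-0.2],[0.001,0.023,-0.3],[0.001,0.023,-0.4],[0.001,0.023,-0.5],[0.001,0.023,-0.6],[0.001,0.023,-0.7],[0.001,0.023,-0.748]],"twist":[[0,0,0.0007],[0,0,0.0007],[0,0,0.0007],[0,0,0.0007],[0,0,0.0007],[0,0,0.0007],[0,0,0.0007],[0,0,0.0007]]}'; python3 -m jog '{"xyz":[[0,0,0],[0,0,0],[0,0,0],[0,0,0],[0,0,0]],"twist":[[0,0,0],[0,0,0],[0,0,0],[0,0,0],[0,0,0]]}'
python3 - <<'E'
from h import *
import cv2
rel=np.array([-.0157,0,.0104]);R=tool(-2,-45);p=np.array([.4991,.1957,.068])-R@rel
delta(p,R)
for n in("scene","side"): cv2.imwrite(f"pics/{n}1.png",eyes.grab_frame(n)[:,:,::-1])
ims=[]
for n in("scene","side"):
    u,v=proj(n,[.5,.2,.11])[0].astype(int); x0,y0=u-50,v-45; print(n,x0,y0)
    im=cv2.imread(f"pics/{n}1.png")[y0:y0+110,x0:x0+100]; ims.append(cv2.resize(im,None,fx=4,fy=4,interpolation=cv2.INTER_CUBIC))
cv2.imwrite("pics/c1.png",np.hstack(ims))
E
```

```text
time: 12.72
tcp_pos: [0.4992, 0.2133, 0.122]
ee_rot: [[0.024, 0.999, -0.027], [0.709, -0.036, -0.704], [-0.705, -0.002, -0.71]]
force: [-0.3, -0.6, -4.3]
width: 0.064
grip_force: 39.9
time: 13.13
tcp_pos: [0.5005, 0.2157, 0.1258]
ee_rot: [[0.026, 0.999, -0.022], [0.71, -0.033, -0.703], [-0.704, 0.003, -0.711]]
force: [-0.7, 0.1, -3.7]
width: 0.0643
grip_force: 39.9
tcp [0.4997 0.2141 0.0643] xyz [-0.0024 -0.0051 -0.2051] twist [-0.0008  0.0005 -0.0002]
scene 342 157
side 221 133
```

View pics/c1.png

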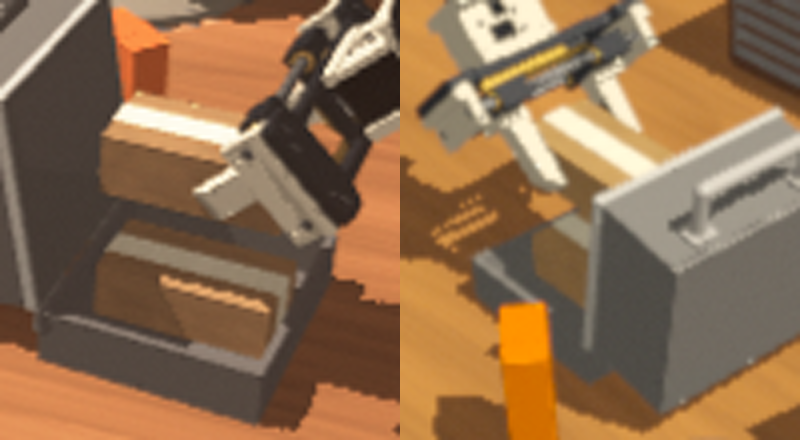

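The carton hangs level and parallel about 60 mm above the first carton, in line with it. I'll lower it.

```bash
python3 -m jog '{"xyz":[[0,0,-0.04],[0,0,-0.08],[0,0,-0.12],[0,0,-0.15],[0,0,-0.165],[0,0,-0.165],[0,0,-0.165],[0,0,-0.165]],"twist":[[0,0,0],[0,0,0],[0,0,0],[0,0,0],[0,0,0],[0,0,0],[0,0,0],[0,0,0]]}';  cat > m.py <<'E'
from h import *
import sys
def avg(k=8):
    P=[];Rs=[]
    for _ in range(k):
        s=read_state();P.append(s["tcp_pos"]);Rs.append(s["ee_rot"]);eyes.grab_frame("side")
    return np.array(P),Ro.from_matrix(Rs).mean().as_matrix(),s
E
python3 - <<'E'
from m import *
P,R0,s=avg();print((P*1000).round(1).tolist(),s["force"],s["time"])
rel=np.array([-.0157,0,.0104]);R=tool(-2,-45);p=np.array([.4991,.1957,.068])-R@rel
delta(p,R,P.mean(0),R0)
E
```

```text
time: 13.9
tcp_pos: [0.5001, 0.2155, 0.0749]
ee_rot: [[0.024, 0.999, -0.023], [0.709, -0.033, -0.704], [-0.705, 0.001, -0.71]]
force: [0.4, -1.0, -4.2]
width: 0.0637
grip_force: 39.9
[[500.1, 215.5, 74.9], [500.1, 215.6, 75.0], [500.1, 215.5, 75.1], [500.1, 215.5, 75.1], [500.0, 215.5, 75.0], [500.0, 215.5, 75.0], [499.9, 215.5, 74.9], [499.9, 215.4, 74.8]] [-1.32714086  0.06995923 -3.66168016] 14.25
tcp [0.4997 0.2141 0.0643] xyz [-0.001  -0.0045 -0.0357] twist [-0.0006  0.0002 -0.0002]
```

```bash
python3 -m jog '{"xyz":[[-0.001,-0.0045,-0.005],[-0.001,-0.0045,-0.01],[-0.001,-0.0045,-0.015],[-0.001,-0.0045,-0.02],[-0.001,-0.0045,-0.025],[-0.001,-0.0045,-0.025],[-0.001,-0.0045,-0.025]],"twist":[[-0.0006,0,0],[-0.0006,0,0],[-0.0006,0,0],[-0.0006,0,0],[-0.0006,0,0],[-0.0006,0,0],[-0.0006,0,0]]}'; python3 -m jog '{"xyz":[[0,0,-0.0025],[0,0,-0.005],[0,0,-0.0075],[0,0,-0.0075]],"twist":[[0,0,0],[0,0,0],[0,0,0],[0,0,0]]}'
```

```text
time: 14.88
tcp_pos: [0.4995, 0.214, 0.0669]
ee_rot: [[0.024, 0.999, -0.024], [0.706, -0.033, -0.707], [-0.708, 0.0, -0.707]]
force: [-0.8, 0.2, -3.7]
width: 0.0641
grip_force: 39.9
time: 15.22
tcp_pos: [0.4996, 0.2141, 0.0666]
ee_rot: [[0.025, 0.999, -0.023], [0.705, -0.034, -0.708], [-0.708, 0.001, -0.706]]
force: [-2.3, 1.2, 8.9]
width: 0.0637
grip_force: 39.8
```

```bash
python3 -m jog '{"xyz":[[0,0,0.003],[0,0,0.003],[0,0,0.003],[0,0,0.003],[0,0,0.003]],"twist":[[0,0,0],[0,0,0],[0,0,0],[0,0,0],[0,0,0]]}' 90; python3 -m jog '{"xyz":[[0,0.03,0.03],[0,0.1,0.1],[0,0.2,0.2],[0,0.3,0.3],[0,0.3,0.4],[0,0.25,0.5],[0,0.2,0.6],[0,0.1,0.7]],"twist":[[0,0,0],[0,0,0],[0,0,0],[0,0,0],[0.02,0,0],[0.04,0,0],[0.06,0,0],[0.08,0,0]]}' 91.8
python3 - <<'E'
from h import *
delta(np.array([.4991,.14,.38]),tool(-2,0))
E
```

```text
time: 15.63
tcp_pos: [0.4996, 0.2139, 0.0656]
ee_rot: [[0.024, 0.999, -0.024], [0.706, -0.033, -0.707], [-0.708, 0.0, -0.707]]
force: [-0.2, 0.3, 0.1]
width: 0.089
grip_force: 0.0
time: 16.3
tcp_pos: [0.4996, 0.2465, 0.2765]
ee_rot: [[0.021, 1.0, -0.02], [0.961, -0.025, -0.275], [-0.276, -0.013, -0.961]]
force: [1.7, -1.6, 0.9]
width: 0.0917
grip_force: 0.0
tcp [0.4991 0.14   0.38  ] xyz [-0.0017 -0.355   0.3451] twist [ 0.0444 -0.0035 -0.0018]
```

```bash
python3 -m jog '{"xyz":[[0,-0.08,0.08],[0,-0.17,0.17],[0,-0.26,0.26],[0,-0.355,0.345],[0,-0.355,0.345],[0,-0.355,0.345],[0,-0.355,0.345]],"twist":[[0.044,-0.0035,-0.0018],[0.044,-0.0035,-0.0018],[0.044,-0.0035,-0.0018],[0.044,-0.0035,-0.0018],[0.044,-0.0035,-0.0018],[0.044,-0.0035,-0.0018],[0.044,-0.0035,-0.0018]]}'
python3 - <<'E'
from h import *
import cv2
n='pics/w5.png';s=wgrab(n);wcam(n)
B=box([.4991,.1957,np.radians(-2)],.064,.12,.09,.09)[:4];b=proj(n,B);print(b.round(1))
im=cv2.imread(n).astype(int);x0,y0=b.min(0).astype(int)-12;x1,y1=b.max(0).astype(int)+12
sub=im[y0:y1,x0:x1];sat=(sub[:,:,2]-sub[:,:,0])/np.maximum(sub[:,:,2],1)
cv2.imwrite('pics/w5c.png',cv2.resize(sub.astype(np.uint8),None,fx=5,fy=5,interpolation=cv2.INTER_CUBIC));print(x0,y0,sub.shape)
for r in range(0,sub.shape[0],10): print(y0+r,(sat[r,::2]*10).astype(int).tolist())
E
```

```text
time: 16.88
tcp_pos: [0.4992, 0.1383, 0.3778]
ee_rot: [[0.038, 0.999, -0.005], [0.999, -0.038, -0.009], [-0.009, -0.005, -1.0]]
force: [-0.1, -0.2, -0.9]
width: 0.0919
grip_force: 0.0
[[293.5 168.4]
 [334.2 168.3]
 [335.6  86.2]
 [291.4  86.3]]
279 74 (106, 68, 3)
74 [5, 6, 6, 6, 6, 6, 5, 5, 6, 5, 6, 6, 6, 5, 6, 5, 6, 6, 6, 5, 5, 5, 5, 6, 5, 6, 5, 5, 5, 5, 5, 5, 5, 6]
84 [1, 1, 1, 1, 1, 1, 0, 0, 0, 0, 0, 1, 0, 1, 0, 0, 0, 0, 1, 0, 0, 0, 0, 0, 0, 0, 1, 1, 1, 1, 1, 1, 1, 1]
94 [1, 1, 1, 1, 1, 1, 1, 5, 5, 5, 5, 5, 5, 5, 1, 0, 0, 0, 0, 0, 0, 0, 4, 5, 5, 5, 5, 5, 5, 2, 1, 1, 1, 1]
104 [1, 1, 1, 1, 1, 0, 2, 5, 5, 5, 5, 5, 5, 5, 1, 0, 0, 0, 0, 0, 0, 0, 4, 5, 5, 5, 5, 5, 5, 2, 1, 1, 1, 1]
114 [1, 1, 1, 1, 1, 1, 1, 5, 5, 5, 5, 5, 5, 5, 1, 0, 0, 0, 0, 0, 0, 0, 4, 5, 5, 5, 5, 5, 4, 2, 1, 1, 1, 1]
124 [0, 0, 0, 1, 0, 0, 1, 5, 5, 5, 5, 5, 5, 5, 1, 0, 0, 0, 0, 0, 0, 0, 4, 5, 5, 5, 5, 5, 5, 1, 1, 1, 0, 0]
134 [1, 1, 1, 1, 1, 1, 1, 4, 5, 5, 5, 5, 5, 5, 1, 0, 0, 0, 0, 0, 0, 1, 4, 5, 5, 5, 5, 5, 5, 1, 1, 1, 1, 1]
144 [0, 0, 1, 1, 0, 1, 0, 4, 5, 5, 5, 5, 5, 5, 1, 0, 0, 0, 0, 0, 0, 1, 4, 5, 5, 5, 5, 5, 5, 1, 1, 1, 1, 1]
154 [0, 0, 1, 0, 1, 1, 1, 4, 5, 5, 5, 5, 5, 5, 1, 0, 0, 0, 0, 0, 0, 1, 5, 5, 5, 5, 5, 5, 4, 1, 0, 1, 0, 0]
164 [1, 1, 1, 1, 1, 1, 1, 2, 4, 4, 5, 5, 5, 5, 3, 2, 2, 2, 2, 2, 2, 3, 4, 4, 5, 5, 5, 5, 2, 1, 0, 0, 1, 0]
174 [1, 1, 1, 1, 1, 1, 1, 1, 1, 1, 1, 1, 1, 1, 1, 1, 1, 1, 1, 1, 1, 1, 1, 1, 1, 1, 1, 1, 0, 1, 1, 0, 1, 1]
```

Run:
```python
from h import *
import cv2
n='pics/w5.png';wcam(n);im=cv2.imread(n).astype(int)
f=4;sub=cv2.resize(im[78:180,279:347].astype(np.float32),None,fx=f,fy=f,interpolation=cv2.INTER_LINEAR)
m=((sub[:,:,2]-sub[:,:,0])/np.maximum(sub[:,:,2],1)>.32).astype(np.uint8);m[:12]=0
m=cv2.morphologyEx(m,cv2.MORPH_OPEN,np.ones((9,9)))
pts=cv2.findNonZero(m);pts=pts[:,0]/f+[279-.375,78-.375];print(pts.min(0),pts.max(0))
for z in(.088,.09,.092):
  h=cv2.convexHull(pts.astype(np.float32))[:,0];W3=np.array([ray(n,*q,z)[:2] for q in h]);print(z,cv2.minAreaRect((W3*1000).astype(np.float32)))
```

```text
[291.375  86.375] [336.625 169.375]
0.088 ((499.82470703125, 194.73855590820312), (121.98788452148438, 67.86811828613281), 87.89036560058594)
0.09 ((499.8439025878906, 194.8192138671875), (121.42935943603516, 67.5573501586914), 87.89037322998047)
0.092 ((499.8631591796875, 194.89984130859375), (120.87075805664062, 67.24661254882812), 87.89036560058594)
```

```bash
python3 -m jog '{"xyz":[[0.02,-0.13,0],[0.02,-0.26,0],[0.02,-0.39,0],[0.02,-0.52,0],[0.02,-0.65,0],[0.02,-0.78,0],[0.02,-0.93,0],[0.02,-0.95,0]],"twist":[[0,0,-0.025],[0,0,-0.025],[0,0,-0.025],[0,0,-0.025],[0,0,-0.025],[0,0,-0.025],[0,0,-0.025],[0,0,-0.025]]}';python3 -m jog '{"xyz":[[0,0,0],[0,0,0],[0,0,0],[0,0,0]],"twist":[[0,0,0],[0,0,0],[0,0,0],[0,0,0]]}'
python3 - <<'E'
from h import *
import cv2
n='pics/w6.png';s=wgrab(n);wcam(n)
c=proj(n,[.505,-.09,.12])[0];print(c)
u,v=c.round().astype(int);x0,y0=u-70,max(v-60,0);print(x0,y0)
cv2.imwrite('pics/w6c.png',cv2.resize(cv2.imread(n)[y0:y0+120,x0:x0+160],None,fx=5,fy=5,interpolation=cv2.INTER_CUBIC))
E
```

```text
time: 17.6
tcp_pos: [0.5055, -0.1507, 0.3762]
ee_rot: [[0.196, 0.981, -0.009], [0.981, -0.196, -0.009], [-0.01, -0.007, -1.0]]
force: [0.4, -0.7, -1.1]
width: 0.0919
grip_force: 0.0
time: 17.93
tcp_pos: [0.5058, -0.1449, 0.3785]
ee_rot: [[0.191, 0.982, -0.005], [0.982, -0.191, -0.008], [-0.009, -0.004, -1.0]]
force: [0.0, 0.2, -0.7]
width: 0.0917
grip_force: 0.0
[306.74312848 132.66287462]
237 73
```

View pics/w6c.png

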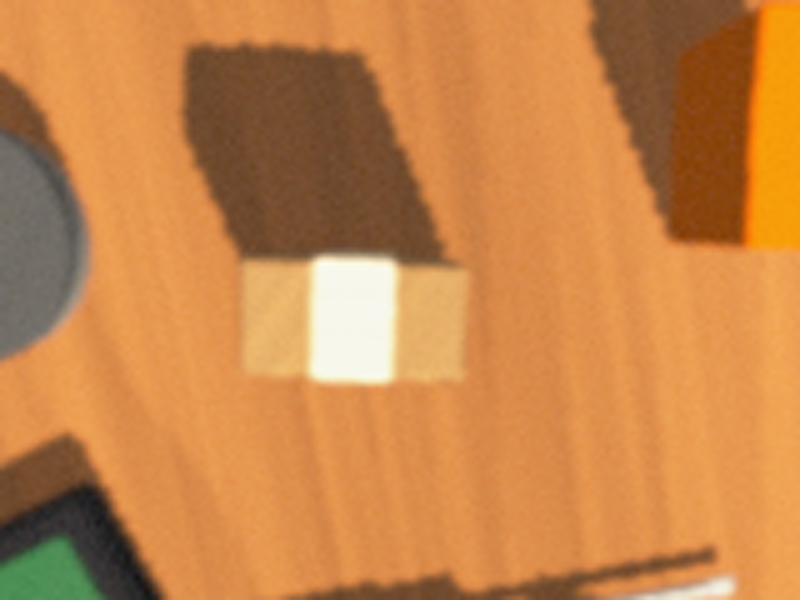

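The thin carton's top corners in the crop are (245,258), (468,268), (463,383) and (243,375). The orange decoy's near corner is at (672,238) at its base and (748,245) at its top.

Run:
```python
from h import *
n='pics/w6.png';wcam(n);f=lambda x,y:(237+x/5-.4,73+y/5-.4)
P=[f(*q) for q in[(245,258),(468,268),(463,383),(243,375)]]
Q=[ray(n,*q,.12).round(4) for q in P];print([np.linalg.norm(Q[i]-Q[i-1]).round(4) for i in range(4)])
for t in(.044,.032):print(t,fit({n:P},t,.064,.12,.12,(.505,-.09)))
print(ray(n,*f(672,238),0),ray(n,*f(748,245),.12))
```

```text
[np.float64(0.0325), np.float64(0.0626), np.float64(0.032), np.float64(0.0632)]
0.044 (array([ 0.5044, -0.0988]), np.float64(-103.0), 'rms', np.float64(3.28))
0.032 (array([ 0.505, -0.096]), np.float64(-103.2), 'rms', np.float64(0.3))
[ 0.61834198 -0.09583992  0.        ] [ 0.61691313 -0.09638355  0.12      ]
```

Run:
```python
from h import *
R=tool(-13.2,45);g=np.array([.505,-.096,.085]);p=g+.008*R[:,2]
pre=p-.11*R[:,2]; delta(pre,R); delta(p,R,pre,R)
```

```text
tcp [ 0.4885 -0.1662  0.1571] xyz [-0.0575 -0.0703 -0.7384] twist [ 0.1235 -0.027  -0.0059]
tcp [ 0.5063 -0.0905  0.0793] xyz [ 0.0592  0.2524 -0.2593] twist [0. 0. 0.]
```

```bash
python3 -m jog '{"xyz":[[-0.058,-0.07,-0.08],[-0.058,-0.07,-0.16],[-0.058,-0.07,-0.24],[-0.058,-0.07,-0.34],[-0.058,-0.07,-0.44],[-0.058,-0.07,-0.54],[-0.058,-0.07,-0.64],[-0.058,-0.07,-0.738]],"twist":[[0.1235,-0.027,-0.0059],[0.1235,-0.027,-0.0059],[0.1235,-0.027,-0.0059],[0.1235,-0.027,-0.0059],[0.1235,-0.027,-0.0059],[0.1235,-0.027,-0.0059],[0.1235,-0.027,-0.0059],[0.1235,-0.027,-0.0059]]}' 91.8 && python3 -m jog '{"xyz":[[0,0,0],[0,0,0],[0,0,0],[0,0,0],[0,0,0],[0,0,0],[0,0,0]],"twist":[[0,0,0],[0,0,0],[0,0,0],[0,0,0],[0,0,0],[0,0,0],[0,0,0]]}'
python3 - <<'E'
from h import *
R=tool(-13.2,45);g=np.array([.505,-.096,.085]);p=g+.008*R[:,2]
delta(p,R); print(read_state()["qpos"].round(1))
E
```

```text
time: 18.65
tcp_pos: [0.4874, -0.168, 0.1544]
ee_rot: [[0.167, 0.973, 0.161], [0.685, -0.232, 0.691], [0.71, -0.005, -0.705]]
force: [-0.3, -0.3, 0.5]
width: 0.0916
grip_force: 0.0
time: 19.23
tcp_pos: [0.4884, -0.168, 0.1583]
ee_rot: [[0.163, 0.973, 0.162], [0.689, -0.23, 0.687], [0.706, -0.0, -0.708]]
force: [0.6, -0.3, -0.2]
width: 0.0916
grip_force: 0.0
tcp [ 0.5063 -0.0905  0.0793] xyz [ 0.0596  0.2582 -0.2631] twist [ 0.0002 -0.0001  0.0002]
[-48.4  35.5  90.3  35.4  85.2 -48.2]
```

```bash
python3 -m jog '{"xyz":[[0.015,0.064,-0.065],[0.03,0.129,-0.13],[0.045,0.193,-0.195],[0.06,0.257,-0.262],[0.06,0.257,-0.262],[0.06,0.257,-0.262],[0.06,0.257,-0.262],[0.06,0.257,-0.262]],"twist":[[0,0,0],[0,0,0],[0,0,0],[0,0,0],[0,0,0],[0,0,0],[0,0,0],[0,0,0]]}';  python3 -m jog '{"xyz":[[0,0,0],[0,0,0],[0,0,0],[0,0,0],[0,0,0],[0,0,0],[0,0,0],[0,0,0]],"twist":[[0,0,0],[0,0,0],[0,0,0],[0,0,0],[0,0,0],[0,0,0],[0,0,0],[0,0,0]]}' 55 40; python3 -m jog '{"xyz":[[0,0,0],[0,0,0]],"twist":[[0,0,0],[0,0,0]]}'
python3 - <<'E'
from h import *
s=read_state();p,R=s["tcp_pos"],s["ee_rot"]
c=np.array([.505,-.096,.06]);rel=R.T@(c-p);a=np.radians(76.8);print("rel",rel.round(4),"carton z in tool",(R.T@[0,0,1]).round(3),"carton x in tool",(R.T@[np.cos(a),np.sin(a),0]).round(3))
rel[1]=0
R=tool(-2.1,-45);q=np.array([.4998,.195,.106])-R@rel;print(q)
E
```

```text
time: 19.9
tcp_pos: [0.5068, -0.0922, 0.0797]
ee_rot: [[0.163, 0.973, 0.164], [0.689, -0.231, 0.687], [0.706, 0.001, -0.708]]
force: [-0.6, 0.4, 0.9]
width: 0.092
grip_force: 0.0
time: 20.57
tcp_pos: [0.5059, -0.0908, 0.0788]
ee_rot: [[0.164, 0.973, 0.161], [0.688, -0.23, 0.689], [0.707, -0.002, -0.707]]
force: [-2.8, -1.0, 3.9]
width: 0.0637
grip_force: 39.9
time: 20.73
tcp_pos: [0.5059, -0.0908, 0.0788]
ee_rot: [[0.164, 0.973, 0.161], [0.688, -0.23, 0.689], [0.707, -0.002, -0.707]]
force: [-4.1, -0.8, 5.3]
width: 0.0637
grip_force: 39.9
rel [-0.0171  0.0003  0.0095] carton z in tool [ 0.707 -0.002 -0.707] carton x in tool [ 0.707 -0.002  0.707]
[0.50048958 0.2138059  0.10067187]
```

```bash
python3 -m jog '{"xyz":[[0,0,0.04],[0,0,0.12],[0,0,0.2],[0,0,0.3],[0,0,0.4],[0,0,0.5],[0,0,0.6],[0,0,0.7]],"twist":[[0,0,0],[0,0,0],[0,0,0],[0,0,0],[0,0,0],[0,0,0],[0,0,0],[0,0,0]]}';python3 -m jog '{"xyz":[[0,0,0.1],[0,0,0.2],[0,0,0.2],[0,0,0.2]],"twist":[[0,0,0],[0,0,0],[0,0,0],[0,0,0]]}'
python3 - <<'E'
from h import *
q=np.array([.5005,.2138,.35]);s=read_state()
delta(q,tool(-8,0)); delta(q,tool(-2.1,-45),R0=tool(-8,0))
E
```

```text
time: 21.4
tcp_pos: [0.506, -0.0907, 0.2906]
ee_rot: [[0.164, 0.973, 0.162], [0.689, -0.23, 0.687], [0.706, -0.001, -0.708]]
force: [0.1, 0.3, -2.5]
width: 0.0639
grip_force: 39.9
time: 21.73
tcp_pos: [0.5064, -0.091, 0.3501]
ee_rot: [[0.162, 0.973, 0.164], [0.69, -0.23, 0.686], [0.705, 0.002, -0.709]]
force: [-0.4, -0.1, -2.8]
width: 0.064
grip_force: 39.9
tcp [0.5005 0.2138 0.35  ] xyz [-1.9500e-02  1.0159e+00 -3.0000e-04] twist [-0.1224  0.0233  0.0139]
tcp [0.5005 0.2138 0.35  ] xyz [-1.9500e-02  1.0159e+00 -3.0000e-04] twist [-0.1246  0.011   0.0155]
```

```bash
python3 -m jog '{"xyz":[[0,0.05,0],[0,0.12,0],[-0.01,0.2,0],[-0.01,0.27,0],[-0.01,0.34,0],[-0.01,0.4,0],[-0.01,0.46,0],[-0.01,0.5,0]],"twist":[[-0.012,0.0023,0.0014],[-0.03,0.0057,0.0034],[-0.046,0.0088,0.0052],[-0.062,0.0118,0.007],[-0.078,0.0148,0.0089],[-0.094,0.0179,0.0107],[-0.11,0.0209,0.0125],[-0.1224,0.0233,0.0139]]}'; python3 -m jog '{"xyz":[[0,0.06,0],[0,0.13,0],[-0.01,0.2,0],[-0.01,0.27,0],[-0.01,0.34,0],[-0.01,0.4,0],[-0.01,0.46,0],[-0.01,0.516,0]],"twist":[[-0.015,0.0013,0.0019],[-0.031,0.0027,0.0039],[-0.046,0.0041,0.0057],[-0.062,0.0055,0.0077],[-0.078,0.0069,0.0097],[-0.094,0.0083,0.0117],[-0.11,0.0097,0.0137],[-0.1246,0.011,0.0155]]}'; python3 -m jog '{"xyz":[[0,0,-0.1],[0,0,-0.2],[0,0,-0.3],[0,0,-0.4],[0,0,-0.5],[0,0,-0.6],[0,0,-0.63],[0,0,-0.63]],"twist":[[0,0,0],[0,0,0],[0,0,0],[0,0,0],[0,0,0],[0,0,0],[0,0,0],[0,0,0]]}';  python3 -m jog '{"xyz":[[0,0,0],[0,0,0],[0,0,0],[0,0,0],[0,0,0]],"twist":[[0,0,0],[0,0,0],[0,0,0],[0,0,0],[0,0,0]]}';python3 - <<'E'
from m import *
P,R0,s=avg(4);print(P.mean(0),s["force"])
delta(np.array([.5005,.2138,.103]),tool(-2.1,-45),P.mean(0),R0)
E
```

```text
time: 22.4
tcp_pos: [0.5025, 0.0612, 0.348]
ee_rot: [[0.139, 0.99, -0.003], [0.99, -0.139, -0.001], [-0.002, -0.003, -1.0]]
force: [-0.1, 0.2, -2.9]
width: 0.0637
grip_force: 39.9
time: 23.07
tcp_pos: [0.4996, 0.2157, 0.3471]
ee_rot: [[0.025, 0.999, -0.028], [0.704, -0.038, -0.709], [-0.71, -0.002, -0.705]]
force: [0.4, -0.5, -2.1]
width: 0.0637
grip_force: 39.9
time: 23.73
tcp_pos: [0.4986, 0.2132, 0.1563]
ee_rot: [[0.023, 0.999, -0.033], [0.706, -0.04, -0.707], [-0.708, -0.007, -0.706]]
force: [0.1, 0.1, -0.9]
width: 0.0638
grip_force: 39.9
time: 24.15
tcp_pos: [0.5004, 0.2142, 0.1607]
ee_rot: [[0.03, 0.999, -0.027], [0.709, -0.04, -0.704], [-0.705, 0.002, -0.71]]
force: [-0.2, 0.4, -0.5]
width: 0.0634
grip_force: 39.9
[0.50031102 0.21408741 0.16039765] [-0.24847554  0.19105026 -1.23513813]
tcp [0.5005 0.2138 0.103 ] xyz [ 0.0006 -0.001  -0.1913] twist [-0.0005  0.0002  0.0006]
```

```bash
python3 -m jog '{"xyz":[[0,-0.001,-0.04],[0,-0.001,-0.08],[0,-0.001,-0.12],[0,-0.001,-0.145],[0,-0.001,-0.16],[0,-0.001,-0.16],[0,-0.001,-0.16],[0,-0.001,-0.16]],"twist":[[-0.0005,0,0.0006],[-0.0005,0,0.0006],[-0.0005,0,0.0006],[-0.0005,0,0.0006],[-0.0005,0,0.0006],[-0.0005,0,0.0006],[-0.0005,0,0.0006],[-0.0005,0,0.0006]]}';  python3 - <<'E'
from m import *
P,R0,s=avg(4);print(P[[0,-1]],s["force"])
delta(np.array([.5005,.2138,.103]),tool(-2.1,-45),P.mean(0),R0)
E
```

```text
time: 25.02
tcp_pos: [0.5004, 0.2138, 0.112]
ee_rot: [[0.026, 0.999, -0.025], [0.706, -0.037, -0.707], [-0.707, 0.001, -0.707]]
force: [-0.2, -0.0, -1.2]
width: 0.0638
grip_force: 39.9
[[0.5003778  0.21376899 0.1119944 ]
 [0.50035079 0.21381692 0.11217722]] [ 0.10464928  0.53590519 -2.61475351]
tcp [0.5005 0.2138 0.103 ] xyz [ 0.0004 -0.     -0.0304] twist [ 0.0001  0.0002 -0.    ]
```

```bash
python3 -m jog '{"xyz":[[0,0,-0.005],[0,0,-0.01],[0,0,-0.015],[0,0,-0.02],[0,0,-0.024],[0,0,-0.024],[0,0,-0.024]],"twist":[[0,0,0],[0,0,0],[0,0,0],[0,0,0],[0,0,0],[0,0,0],[0,0,0]]}'; python3 -m jog '{"xyz":[[0,0,-0.0025],[0,0,-0.005],[0,0,-0.005]],"twist":[[0,0,0],[0,0,0],[0,0,0]]}'
```

```text
time: 25.8
tcp_pos: [0.5001, 0.2136, 0.1043]
ee_rot: [[0.026, 0.999, -0.026], [0.706, -0.037, -0.707], [-0.708, -0.0, -0.706]]
force: [0.2, -0.5, -2.3]
width: 0.0641
grip_force: 39.9
time: 26.05
tcp_pos: [0.5001, 0.2136, 0.1031]
ee_rot: [[0.026, 0.999, -0.026], [0.706, -0.037, -0.707], [-0.708, 0.0, -0.706]]
force: [0.0, 0.7, -0.8]
width: 0.0637
grip_force: 39.9
```

```bash
python3 -m jog '{"xyz":[[0,0,-0.0025],[0,0,-0.005],[0,0,-0.005]],"twist":[[0,0,0],[0,0,0],[0,0,0]]}'
```

```text
time: 26.3
tcp_pos: [0.5001, 0.2137, 0.1031]
ee_rot: [[0.027, 0.999, -0.025], [0.705, -0.037, -0.708], [-0.708, 0.001, -0.706]]
force: [-2.8, 1.6, 8.0]
width: 0.0635
grip_force: 39.9
```

Contact is gentle, at about 10 N. I'll release and back off.

```bash
python3 -m jog '{"xyz":[[0,0,0.003],[0,0,0.003],[0,0,0.003],[0,0,0.003],[0,0,0.003]],"twist":[[0,0,0],[0,0,0],[0,0,0],[0,0,0],[0,0,0]]}' 90; python3 -m jog '{"xyz":[[0,0.03,0.03],[0,0.1,0.1],[0,0.2,0.2],[0,0.3,0.3],[0,0.3,0.4],[0,0.25,0.5],[0,0.2,0.6],[0,0.1,0.7]],"twist":[[0,0,0],[0,0,0],[0,0,0],[0,0,0],[0.02,0,0],[0.04,0,0],[0.06,0,0],[0.08,0,0]]}' 91.8
python3 - <<'E'
from h import *
delta(np.array([.4991,.13,.40]),tool(-2,0))
E
```

```text
time: 26.72
tcp_pos: [0.5001, 0.2136, 0.1022]
ee_rot: [[0.026, 0.999, -0.026], [0.706, -0.037, -0.707], [-0.708, -0.0, -0.706]]
force: [0.2, 0.0, 0.1]
width: 0.0892
grip_force: 0.0
time: 27.38
tcp_pos: [0.5002, 0.2462, 0.3131]
ee_rot: [[0.023, 0.999, -0.022], [0.961, -0.028, -0.276], [-0.276, -0.015, -0.961]]
force: [1.9, -0.7, 0.6]
width: 0.0921
grip_force: 0.0
tcp [0.4991 0.13   0.4   ] xyz [-0.0036 -0.3872  0.2898] twist [ 0.0444 -0.0038 -0.0014]
```

```bash
python3 -m jog '{"xyz":[[0,-0.09,0.07],[0,-0.18,0.14],[0,-0.27,0.21],[0,-0.387,0.29],[0,-0.387,0.29],[0,-0.387,0.29],[0,-0.387,0.29],[0,-0.387,0.29]],"twist":[[0.044,-0.0038,-0.0014],[0.044,-0.0038,-0.0014],[0.044,-0.0038,-0.0014],[0.044,-0.0038,-0.0014],[0.044,-0.0038,-0.0014],[0.044,-0.0038,-0.0014],[0.044,-0.0038,-0.0014],[0.044,-0.0038,-0.0014]]}'
python3 - <<'E'
from h import *
import cv2
n='pics/w7.png';wgrab(n);wcam(n)
b=proj(n,box([.4998,.195,np.radians(-2.1)],.064,.12,.122,.122)[:4]);x0,y0=b.min(0).astype(int)-14;x1,y1=b.max(0).astype(int)+10
im=cv2.imread(n).astype(np.float32);sub=cv2.resize(im[y0:y1,x0:x1],None,fx=4,fy=4)
m=((sub[:,:,2]-sub[:,:,0])/np.maximum(sub[:,:,2],1)>.32).astype(np.uint8);m[:22]=0
m=cv2.morphologyEx(m,cv2.MORPH_OPEN,np.ones((9,9)))
k,l,s,c=cv2.connectedComponentsWithStats(m);print(s[1:],b.round(1),(x0,y0))
pts=cv2.findNonZero(m)[:,0]/4+[x0-.375,y0-.375]
W3=np.array([ray(n,*q,.122)[:2] for q in cv2.convexHull(pts.astype(np.float32))[:,0]]);print(cv2.minAreaRect((W3*1000).astype(np.float32)))
cv2.imwrite('pics/c7.png',cv2.resize(cv2.imread(n)[40:200,220:420],None,fx=3.5,fy=3.5))
E
```

```text
time: 28.05
tcp_pos: [0.4998, 0.1292, 0.3974]
ee_rot: [[0.037, 0.999, -0.006], [0.999, -0.037, -0.009], [-0.009, -0.006, -1.0]]
force: [-0.4, 0.2, -0.2]
width: 0.0918
grip_force: 0.0
[[    0    22   280    31  7922]
 [   60    63    62   348 20409]
 [  185    64    64   349 20097]] [[292.8 164.2]
 [334.9 164.3]
 [336.7  78.7]
 [290.9  78.8]] (np.int64(276), np.int64(64))
((495.3806457519531, 199.5424041748047), (135.85693359375, 97.14952850341797), 87.879638671875)
```

View pics/c7.png

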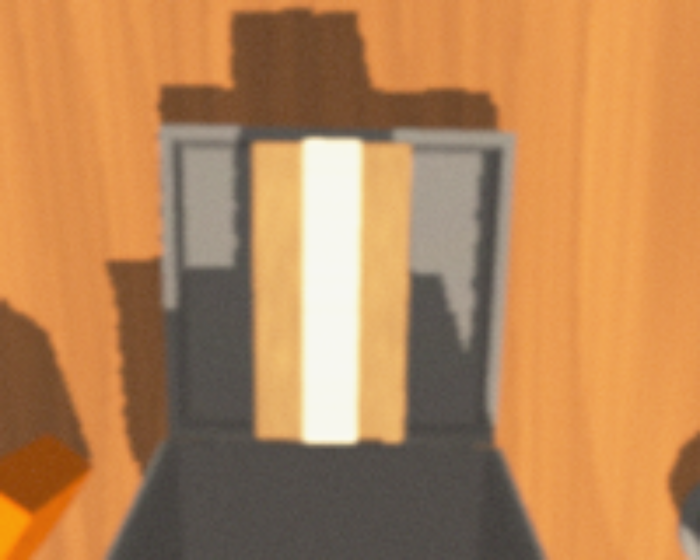

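The thin carton lies square on the column, about 1 mm off in x and 3 mm off in y. The lid is fully open and the gripper is clear, so I'm handing in.

```bash
python3 -c "
from bench import bot;print(bot.job_done())"
```

```text
the job is handed in; nothing more can be done
None
```

The job is handed in: the lid is back on its stop and the thick and thin cartons are stacked flat on the first one, each within about 3 mm of centre by my camera measurements; the hand-in call returned no verdict.

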